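# Build a ring cake on its carrying stand and lift it by the telescopic post

### The job

Finish the little ring cake on the marble carrying stand: slip the larger of the two biscuit rings on the board over the post on to the big ring that is already there, then the smaller one on top, each lying flat. Then squeeze the button in the side of the post's black grip and, keeping it pressed, pull the grip straight up to its second stop (fully extended), and lift the whole stand level, at least 8 cm off the worktop. Finish while still holding it there by the grip, with the post fully out and the cake on it; leave the pepper mill and the kitchen timer where they stand.

Things in the scene. Friction and masses are not known exactly. Their poses are not given: they have to be found in the camera images.
- stand: Loose carrying stand, 0.5 to 0.75 kg: round white marble foot plate, diameter 130 mm, 14 mm thick, with an upright telescopic steel post in its centre that ends in a black grip. Origin: centre of the foot's underside, on the post's axis; z up, +y towards the side of the grip with the button. The fixed outer tube, 20 mm thick, reaches to 42 mm; no part of post or grip lies over 11 mm off the axis.
- grip (a point): On the post's axis at the button's mid height, moving with the grip; axes as the stand's. 57 mm above the foot's underside with the post in (as at the start), 109 mm at the second stop. The grip reaches 13 mm below and 15 mm above it (rounded top), 13 mm wide in x, from -9 to +5 mm in y; the button stands out to +9 mm. Pinch it along y to press; the finished cake's top is 13 mm below it.
- stand_mid (a joint): Thicker steel section of the telescopic post, slides up out of the outer tube: 0 = in, 0.026 = fully out; about 2 N of friction, so it follows after the thinner one. First stop: 26 mm drawn out in all; second stop, the end: 52 mm (both fully out). With the button out a bolt locks the post at each stop.
- stand_post (a joint): Thinner section, which carries the grip, slides up out of the thicker one: 0 = in, 0.026 = fully out; about 1 N of friction. With the button held in, the post passes the first stop freely and the foot stays down by its own weight while it is drawn out slowly.
- stand_button (a joint): Grey push button in the +y side of the grip, 10 mm wide, 13 mm tall: 0 = out (locked), 0.004 = fully in; 3 N at first, 6 N fully in, springs back; the bolt is free beyond about 0.003.
- base_ring: Largest baked biscuit ring, outer diameter 84 mm, hole 40 mm, 10 mm thick, golden brown with a zigzag of white icing; already lies flat on the foot plate round the post. Origin: centre of its underside, z up.
- middle_ring: Larger of the two rings that lie on the board, same make: outer diameter 64 mm, hole 31 mm, 10 mm thick, 30 g. Origin: centre of its underside, z up.
- top_ring: Smaller of the two rings that lie on the board, same make: outer diameter 51 mm, hole 30 mm, 10 mm thick, 25 g. Origin: centre of its underside, z up.
- board: Fixed wooden board 250 x 130 x 14 mm, flat on the worktop, on which the two rings lie one behind the other. Origin: centre of its underside; x along its length.
- pepper_mill: Wooden pepper mill, 58 mm in diameter, 170 mm tall, loose, to be left alone. Origin: centre of its underside.
- timer: Round kitchen timer, 68 mm in diameter, 45 mm tall, loose, to be left alone. Origin: centre of its underside.
Things that resemble listed ones, but are neither listed nor needed, are in the scene too. Leave any pink or purple look-alike of the middle_ring alone.

How it is judged (in metres and radians):
On the way, in this order (a step that is already met when the one before it is completed fails the run):
1. the larger loose ring lies flat on the big ring, round the post, and is let go (z of middle_ring in the frame of stand between 0.02 and 0.028 m and x of middle_ring in the frame of stand between -0.008 and 0.008 m and y of middle_ring in the frame of stand between -0.008 and 0.008 m and angle between the z axis of middle_ring and the z axis of stand, either way round below 0.15 rad and contact force between the fingers and middle_ring below 0.2 N and linear speed of middle_ring below 0.03 m/s and z of grip in the frame of stand below 0.067 m and height (world z) of stand below 0.01 m), for 0.2 s.
2. the smaller ring lies flat on top of it, round the post, and is let go (z of middle_ring in the frame of stand between 0.02 and 0.028 m and x of middle_ring in the frame of stand between -0.008 and 0.008 m and y of middle_ring in the frame of stand between -0.008 and 0.008 m and angle between the z axis of each of middle_ring, top_ring and the z axis of stand, either way round below 0.15 rad and z of top_ring in the frame of stand between 0.03 and 0.038 m and x of top_ring in the frame of stand between -0.008 and 0.008 m and y of top_ring in the frame of stand between -0.008 and 0.008 m and contact force between the fingers and top_ring below 0.2 N and linear speed of top_ring below 0.03 m/s and z of grip in the frame of stand below 0.067 m and height (world z) of stand below 0.01 m), for 0.2 s.
3. the grip is held with its button pressed and the post is drawn out to its second stop (value of joint stand_button above 0.0028 m and contact force between the fingers and stand above 3 N and z of grip in the frame of stand above 0.106 m and z of middle_ring in the frame of stand between 0.02 and 0.028 m and x of middle_ring in the frame of stand between -0.008 and 0.008 m and y of middle_ring in the frame of stand between -0.008 and 0.008 m and angle between the z axis of each of middle_ring, top_ring and the z axis of stand, either way round below 0.15 rad and z of top_ring in the frame of stand between 0.03 and 0.038 m and x of top_ring in the frame of stand between -0.008 and 0.008 m and y of top_ring in the frame of stand between -0.008 and 0.008 m), for 0.2 s.
At the end, for the whole second after the job is handed in: Held still by the grip, nothing else carrying it: post at its second stop (3 mm), foot over 70 mm up, level (0.2 rad); the three rings lie on it by size, flat (0.15 rad), at their heights (4 mm), round the post (upper two within 8 mm of its axis in x and y, big one 14 mm) (z of grip in the frame of stand above 0.106 m and z of base_ring in the frame of stand between 0.01 and 0.018 m and x of base_ring in the frame of stand between -0.014 and 0.014 m and y of base_ring in the frame of stand between -0.014 and 0.014 m and angle between the z axis of each of base_ring, middle_ring, top_ring and the z axis of stand, either way round below 0.15 rad and z of middle_ring in the frame of stand between 0.02 and 0.028 m and x of middle_ring in the frame of stand between -0.008 and 0.008 m and y of middle_ring in the frame of stand between -0.008 and 0.008 m and z of top_ring in the frame of stand between 0.03 and 0.038 m and x of top_ring in the frame of stand between -0.008 and 0.008 m and y of top_ring in the frame of stand between -0.008 and 0.008 m and height (world z) of stand above 0.07 m and angle between stand's own z axis and vertical below 0.2 rad and linear speed of stand below 0.03 m/s and contact force between the fingers and stand above 3 N and distance between the grasp point and grip below 0.04 m and contact force between stand and board below 0.1 N and contact force between stand and pepper_mill below 0.1 N and contact force between stand and timer below 0.1 N); the arm keeps its last pose, push and grip.
It fails at once if the pepper mill is moved by more than 30 mm (distance of pepper_mill from where it was at the start of the episode above 0.03 m).
It fails at once if the kitchen timer is moved by more than 30 mm (distance of timer from where it was at the start of the episode above 0.03 m).
It fails at once if the stand is tipped by more than 0.4 rad (angle between stand's own z axis and vertical above 0.4 rad).
It also fails if it takes over 62 s, if anything falls off the work surface, if the arm or the gripper's body presses on something with over 40 N, if the wrist force passes 120 N, or if a joint passes its speed limit or range.

### The arm

A 6-joint arm with a two-finger parallel gripper is mounted at the origin on a cart in front of the work surface, level with it; the furniture and walls round the work are solid. World frame = base frame: x ahead of the robot, y to its left, z up, the work surface at z = 0. Lengths are in mm, angles in rad, forces in N, time in s.
With the tool pointing down it reaches from about 300 to 775 mm from the base axis. Payload 14.6 kg.
Tool frame: the origin (TCP) lies on the centre line of the jaws, within the pads' length; the fingertips stand 11 mm ahead of it and the grasp point (between the pads) lies 8 mm behind it; x points along the fingers, y is the direction in which the jaws open and shut, and the axes are right-handed (so a half turn about x gives the same grasp; the last joint's range is limited). The gripper opens to 94 mm and grips with 3 to 60 N. Pads are 16 mm wide; open, the fingers measure 119 mm over their backs; the gripper's body (75 mm by 177 mm) begins 78 mm behind the grasp point.
Start: joints at [1.075, 0.3, 1.521, -0, 1.321, -0.067], TCP at [228.675, 500.197, 188.246] pointing down, gripper open.
Joint ranges: [-3.03, 3.03], [-0.79, 2.21], [0.23, 2.52], [-1.04, 4.18], [0, 3.07], [-2.55, 2.55]. Speed limits (rad/s): [2.22, 2.22, 2.57, 3.14, 3.14, 3.14].

### API

Orientations are given as [roll, pitch, yaw] about the fixed x, y, z axes, in that order (R = Rz(yaw) Ry(pitch) Rx(roll)).
In Python, from cell import manip gives the robot as it stands.
- The arm moves only by the shell command python3 -m handwheel 'ROWS' [OPENING] [FORCE]. ROWS is JSON, a list of rows, each a list of 2 entries, a list of its own where there are three numbers: the shift along the tool's x, y, z in mm, then the turn about the tool's x in rad. In form: [[[x, y, z], spin], ...]. A call has exactly 10 rows; each row shifts and turns the commanded pose from where the row before left it, along the tool's axes as they then stand; what a row does not reach is not made up. A row lasts 1/8 s, in which the tool goes at most 62.5 mm and 10.7 degrees, less where a joint would pass 70% of its speed; a pose out of reach is approached as far as the arm can. A call with a gripper value outside its range is refused whole. OPENING is the closure in counts, from 0 (fully open) to 255 (shut), set as the call begins (- or left out, the last holds). The fingers move at their own pace and stop on an object; FORCE is the grip in N (left out, the last holds). Time passes only in rows, so rows that do not move let the fingers close, or fill a call up. It gives the time, the measured TCP pose, the force and the opening at its end, in the units of the state.
- manip.read_state(): the state, without advancing time (a new reading comes with each control period).
- manip.camera(name): name is "scene" or "top" or "wrist"; returns a dict with "pixels" (480x640x3 uint8, red, green, blue), "z_map" (480x640 float32, mm along the optical axis (not along the pixel's ray), 0 where there is no reading), "mtx" (3x3 intrinsics, pixels), "xyz" and "orientation" of the camera in the world. Camera axes: x right, y up, looking along -z (the intrinsics and any distortion apply to the point x, -y, -z); pixel columns grow to the right and rows downward; lengths in mm; the calibration is good to about 2 mm. A picture is of the moment at which its call begins.
- manip.sign_off(): hands the job in, once; it reports no verdict.
Trained networks look in the newest picture that a camera, given by its name, has taken for a name from the list of things; names that differ only in an ending like _2 or _b are one class to them, and where a whole thing is asked for, a point or a joint stands for the part that bears it (a point fixed in the world has none). Each returns a list of dicts, best first, with "confidence" (0 to 1); they miss things now and then, are a little off and sometimes report something else, mostly with a low value. They report only what shows in the picture. A call takes as long as a camera call. They do not tell look-alikes from the thing itself.
- manip.cut_out(target, camera): "region" (480x640 bool, what is visible of it) and "centre" ([column, row] in pixels, amid what is visible of it).
The state is a dict: "clock": time; "joints": joint angles; "qd": joint speeds; "effort": joint torques, N m; "eef_pos": TCP position; "eef_rot": TCP orientation; "wrist_force": force on the tool from outside, world axes, zero at the start; "moment": the same for the moment, N m; "finger_gap": finger opening in mm.
Only numpy, scipy, OpenCV 4.12 (cv2) and the standard library are available. Lean on these libraries where they do the work, as an engineer would, in place of code of your own. Each camera call takes 0.05 s, during which the arm holds its last target. There are 200 camera calls.

## Working session

There is one attempt and no reset: what is moved stays moved. The work goes in short steps, Python scripts to look and compute and a shell command to move; the robot and the scene stay as the last step left them, time stands still between calls to the robot, and variables do not carry over. Pictures are saved under pics/ and viewed, about 8 in all and at most 12, crops included, and the job is handed in when it is done.

```bash
mkdir -p pics; ls; cat > h.py <<'E'
import numpy as np, cv2
from cell import manip
from scipy.spatial.transform import Rotation as R
def cam(n):
    return manip.camera(n)
def rot(o):
    return R.from_euler('xyz',o).as_matrix() if np.size(o)==3 else (np.array(o) if np.size(o)==9 else R.from_quat(o).as_matrix())
def pts(c,mask=None):
    z=c['z_map'];K=np.array(c['mtx']);v,u=np.nonzero((z>0)&(mask if mask is not None else True))
    d=z[v,u];p=np.stack([(u-K[0,2])/K[0,0]*d,-(v-K[1,2])/K[1,1]*d,-d],1)
    return p@rot(c['orientation']).T+np.array(c['xyz'])
def save(c,n,crop=None,s=1):
    im=c['pixels'][...,::-1]
    if crop: a,b,e,f=crop; im=im[b:f,a:e]
    cv2.imwrite('pics/'+n,cv2.resize(im,None,fx=s,fy=s,interpolation=cv2.INTER_CUBIC))
E
python3 - <<'E'
from h import *
print(manip.read_state())
for n in ['top','scene']:
    c=cam(n);save(c,n+'0.png');print(n,c['mtx'],c['xyz'],c['orientation'])
    for t in ['stand','grip','base_ring','middle_ring','top_ring','stand_button','pepper_mill','timer','board']:
        for r in manip.cut_out(t,n):
            p=pts(c,r['region']);
            print(t,round(r['confidence'],2),np.round(r['centre']),r['region'].sum(),np.round(np.median(p,0)) if len(p) else '',np.round(np.percentile(p,[3,97],axis=0)).tolist() if len(p) else '')
E
```

```text
pics
{'clock': 0.0, 'joints': array([ 1.07539198e+00,  3.00478381e-01,  1.52158319e+00, -1.45786612e-05,
        1.32071449e+00, -6.65913375e-02]), 'qd': array([ 0.00168153, -0.00099568, -0.00089781, -0.00217298,  0.00070478,
       -0.00076165]), 'effort': array([-7.33244851e-04, -5.31812918e+01, -3.52722323e+01,  7.07701268e-02,
        2.44856853e-02, -1.41436362e-04]), 'eef_pos': array([228.54987159, 499.9474985 , 187.68146318]), 'eef_rot': array([-1.62545586,  1.56961283, -2.05426525]), 'wrist_force': array([-0.6154501 , -0.61195939, -0.00467647]), 'moment': array([-0.01225055, -0.01456079,  0.00143349]), 'finger_gap': 94.00335888741033}
top [[470.82749874   0.         322.23733034]
 [  0.         470.82749874 237.21262331]
 [  0.           0.           1.        ]] [407.62272373 189.63184935 890.80947042] [ 1.83886053e-01  7.18652806e-04 -1.56267747e+00]
stand 0.73 [385. 227.] 2345 [595.  76.  12.] [[542.0, 13.0, 8.0], [657.0, 129.0, 55.0]]
base_ring 0.9 [394. 210.] 1128 [601.  67.  22.] [[564.0, 30.0, 18.0], [636.0, 103.0, 25.0]]
middle_ring 0.91 [398. 297.] 674 [448.  58.   8
[... 657 characters left out ...]
7259687 678.90605135] [ 0.81299423 -0.00662668  2.4859386 ]
base_ring 0.93 [258. 230.] 716 [610.  79.  25.] [[567.0, 36.0, 17.0], [641.0, 109.0, 28.0]]
middle_ring 0.94 [336. 229.] 451 [464. 163.  11.] [[436.0, 133.0, 2.0], [493.0, 190.0, 14.0]]
middle_ring 0.84 [310. 198.] 440 [449.  64.  11.] [[419.0, 30.0, 0.0], [478.0, 91.0, 14.0]]
top_ring 0.63 [397. 240.] 212 [408. 288.  25.] [[386.0, 268.0, 21.0], [429.0, 310.0, 28.0]]
pepper_mill 0.88 [239. 286.] 2135 [739. 250.  90.] [[714.0, 228.0, 9.0], [757.0, 258.0, 160.0]]
timer 0.78 [204. 254.] 399 [727.  86.  31.] [[711.0, 54.0, 7.0], [744.0, 98.0, 46.0]]
board 0.83 [381. 271.] 5708 [477. 320.  15.] [[351.0, 246.0, 9.0], [589.0, 373.0, 18.0]]
```

View pics/top0.png

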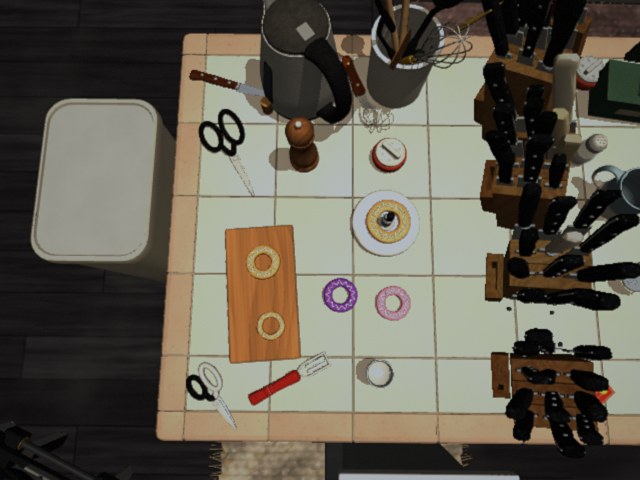

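```bash
python3 - <<'E'
from h import *
c=cam('top')
a=c['pixels'][185:320,230:450,::-1]
cv2.imwrite('pics/top_crop.png',cv2.resize(a,None,fx=3.6,fy=3.6,interpolation=cv2.INTER_CUBIC))
# grip points: z>45 near stand
p=pts(c);m=(abs(p[:,0]-600)<60)&(abs(p[:,1]-67)<60)
q=p[m]
for lo,hi in[(35,50),(50,80)]:
    k=q[(q[:,2]>lo)&(q[:,2]<hi)];print(len(k),k.mean(0) if len(k) else '',np.percentile(k,[0,100],axis=0).round(1) if len(k) else '')
s=manip.read_state();print(rot(s['eef_rot']).round(3))
E
```

```text
33 [595.56619939  73.09491685  41.36051331] [[591.5  62.6  35.1]
 [604.4  79.5  47.6]]
82 [599.57667232  71.37723316  65.26033212] [[594.   63.   51.7]
 [608.1  79.9  72.8]]
[[-0.     0.416  0.909]
 [-0.     0.909 -0.416]
 [-1.    -0.    -0.   ]]
```

View crop.

The top view shows the board with two golden rings, the larger at (263,262) and the smaller at (270,326). The stand is at (386,222), the mill at (303,145) and the timer at (388,155). Possible mix-ups for middle_ring are purple (340,295), pink (393,303), the golden ring at (270,326), which is top_ring, and base_ring at (388,222). I choose (263,262).

View pics/top_crop.png

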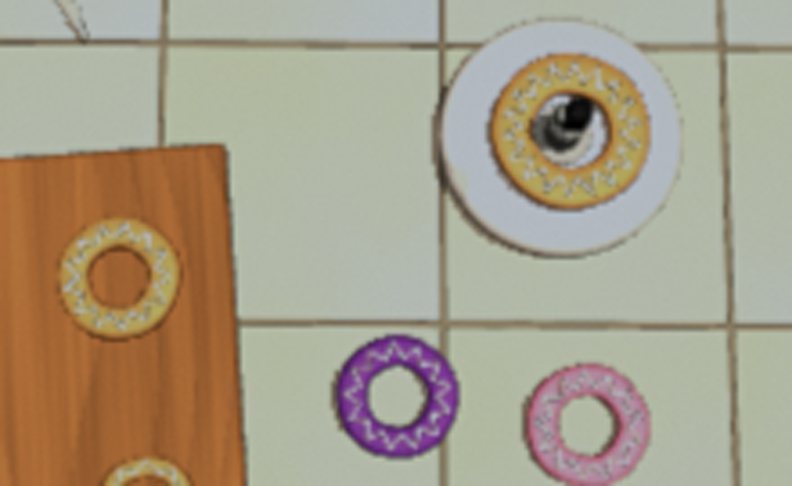

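The crop confirms the larger golden ring at crop (118,278), which is (263,262) in the full image, at about (521,302,24). Next I move above it and look with the wrist camera.

```bash
python3 -m handwheel '[[[2,-7,43.6],0],[[2,-7,43.6],0],[[2,-7,43.6],0],[[2,-7,43.6],0],[[2,-7,43.6],0],[[2,-7,43.6],0],[[2,-7,43.6],0],[[2,-9,43.6],0],[[0,0,0],0],[[0,0,0],0]]' 0 20
python3 - <<'E'
from h import *
s=manip.read_state();print(s['eef_pos'],rot(s['eef_rot']).round(3).tolist())
c=cam('wrist');save(c,'w1.png');print(c['xyz'],rot(c['orientation']).round(3).tolist())
for t in ['middle_ring','top_ring','base_ring','stand']:
    for r in manip.cut_out(t,'wrist'):
        p=pts(c,r['region']);k=r['region'].astype(np.uint8)
        print(t,round(r['confidence'],2),np.round(r['centre']),len(p),np.median(p,0).round(1),np.percentile(p,[1,99],axis=0).round(1).tolist())
E
```

```text
clock: 2.3
eef_pos: [521.4, 302.7, 172.2]
eef_rot: [-2.845, 1.571, 3.009]
wrist_force: [-0.2, -0.5, -0.6]
finger_gap: 94.1
[521.43514105 302.67264857 172.1708769 ] [[-0.0, 0.416, 0.909], [0.0, 0.909, -0.416], [-1.0, -0.0, -0.0]]
[447.72441416 336.49719217 368.76815349] [[0.417, -0.874, -0.252], [0.909, 0.4, 0.116], [-0.0, -0.277, 0.961]]
middle_ring 0.74 [141. 232.] 2854 [461.4 159.5   9.9] [[432.6, 128.8, 2.2], [492.7, 189.0, 12.0]]
middle_ring 0.68 [ 64. 245.] 2842 [447.4  62.4   9.9] [[418.6, 30.3, 0.2], [478.6, 90.7, 12.1]]
middle_ring 0.61 [308. 208.] 3049 [520.1 303.8  23.9] [[491.1, 273.2, 13.7], [552.1, 333.5, 25.9]]
top_ring 0.86 [224.  97.] 2058 [404.  285.5  23.9] [[381.2, 261.2, 14.3], [429.3, 309.5, 26.1]]
base_ring 0.58 [114. 363.] 724 [569.6  61.3  24.2] [[559.7, 38.2, 19.4], [588.6, 88.2, 26.0]]
base_ring 0.51 [311. 209.] 2948 [520.3 303.7  23.9] [[491.3, 273.5, 17.9], [551.6, 333.1, 25.9]]
stand 0.67 [136. 342.] 2311 [554.2  91.3  14.2] [[536.4, 42.8, 4.4], [638.4, 136.2, 16.5]]
```

View pics/w1.png

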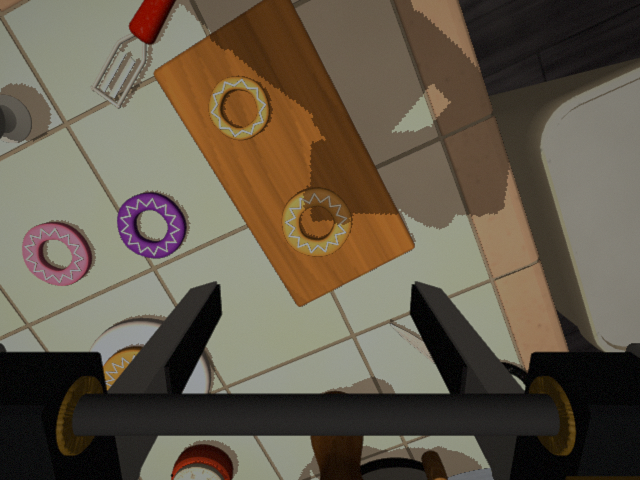

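The wrist picture shows the larger golden ring at (317,222) under the open jaws. Its centre is (521.6,303.3), with its top at 24, so I go down and grip.

```bash
python3 -m handwheel '[[[30,0.5,0],0],[[30,0,0],0],[[30,0,0],0],[[25,0,0],0],[[15,0,0],0],[[10,0,0],0],[[4.7,0,0],0],[[0,0,0],0],[[0,0,0],0],[[0,0,0],0]]' 0 15
python3 -m handwheel '[[[0,0,0],0],[[0,0,0],0],[[0,0,0],0],[[0,0,0],0],[[0,0,0],0],[[0,0,0],0],[[0,0,0],0],[[-15,0,0],0],[[-30,0,0],0],[[-40,0,0],0]]' 130 15
```

```text
clock: 3.8
eef_pos: [522.2, 303.0, 28.0]
eef_rot: [0.869, 1.57, 0.44]
wrist_force: [0.4, -0.2, -0.5]
finger_gap: 93.8
clock: 5.05
eef_pos: [521.7, 302.7, 114.0]
eef_rot: [-2.227, 1.57, -2.655]
wrist_force: [-0.1, -0.4, 0.3]
finger_gap: 46.2
```

```bash
python3 - <<'E'
from h import *
s=manip.read_state();print(s['finger_gap'])
c=cam('wrist');save(c,'w2.png')
for t in ['middle_ring']:
    for r in manip.cut_out(t,'wrist'):
        p=pts(c,r['region'])
        print(t,round(r['confidence'],2),np.round(r['centre']),len(p),np.median(p,0).round(1),np.percentile(p,[1,99],axis=0).round(1).tolist())
E
```

```text
46.17614472131823
middle_ring 0.91 [ 30. 274.] 2387 [457.3  76.5   9.9] [[421.5, 40.7, 3.1], [478.2, 91.1, 11.9]]
middle_ring 0.88 [317. 220.] 4030 [519.9 303.9  24. ] [[491.2, 273.8, 17.5], [551.5, 333.4, 25.9]]
middle_ring 0.58 [129. 226.] 4042 [460.8 160.1   9.9] [[431.9, 129.0, -0.4], [492.1, 189.2, 12.0]]
```

View pics/w2.png

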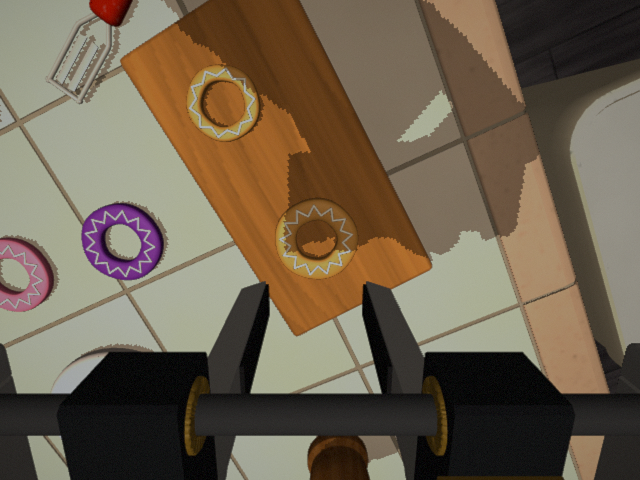

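The ring did not move and still sits at (317,238). Most likely the fingers were still closing when I lifted, so I'll reopen, go down and wait longer.

```bash
python3 -m handwheel '[[[0,0,0],0],[[0,0,0],0],[[0,0,0],0],[[0,0,0],0],[[0,0,0],0],[[0,0,0],0],[[0,0,0],0],[[20,0.3,0],0],[[20,0,0],0],[[10,0,0],0]]' 20 20
python3 -m handwheel '[[[15,0,0],0],[[10,0,0],0],[[7,0,0],0],[[3.5,0,0],0],[[0,0,0],0],[[0,0,0],0],[[0,0,0],0],[[0,0,0],0],[[0,0,0],0],[[0,0,0],0]]' 20 20
```

```text
clock: 6.4
eef_pos: [521.8, 303.0, 61.6]
eef_rot: [-2.232, 1.57, -2.661]
wrist_force: [-0.8, -1.6, -0.5]
finger_gap: 86.8
clock: 7.65
eef_pos: [522.1, 303.2, 27.1]
eef_rot: [0.038, 1.571, -0.391]
wrist_force: [0.2, -0.2, 0.1]
finger_gap: 86.7
```

```bash
python3 -m handwheel '[[[0,0,0],0],[[0,0,0],0],[[0,0,0],0],[[0,0,0],0],[[0,0,0],0],[[0,0,0],0],[[0,0,0],0],[[0,0,0],0],[[0,0,0],0],[[0,0,0],0]]' 130 20
```

```text
clock: 8.9
eef_pos: [522.1, 303.1, 27.0]
eef_rot: [-0.912, 1.571, -1.341]
wrist_force: [-0.3, -0.4, -0.1]
finger_gap: 46.4
```

```bash
python3 - <<'E'
from h import *
s=manip.read_state();print(s['finger_gap'])
c=cam('wrist');d=cam('scene')
im=np.hstack([cv2.resize(c['pixels'][150:450,170:470],(400,400)),cv2.resize(d['pixels'][120:300,280:460],(400,400),interpolation=cv2.INTER_CUBIC)])[...,::-1]
cv2.imwrite('pics/w3.png',im)
E
```

```text
46.386114674747965
```

View pics/w3.png

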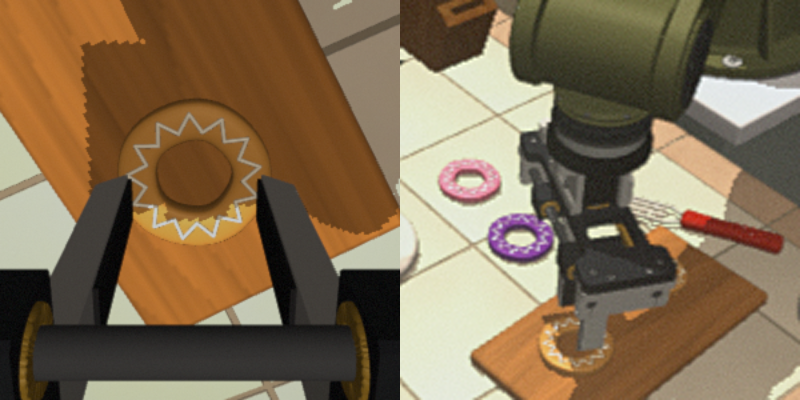

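The fingers look as though they are above or behind the ring, so I'll measure where the fingertips really are from depth.

```bash
python3 - <<'E'
from h import *
s=manip.read_state();T=rot(s['eef_rot']);o=s['eef_pos'];print(o)
c=cam('wrist')
K=c['mtx']
for nm,u0,u1 in [('L',205,275),('R',360,420)]:
    m=np.zeros((480,640),bool);m[270:345,u0:u1]=1
    p=(pts(c,m)-o)@T  # tool coords
    q=p[p[:,0]<-5] ; print(nm,len(p),len(q))
    f=p[(p[:,0]<20)&(abs(p[:,1])<60)&(abs(p[:,2])<25)]
    for a in range(-60,20,8):
        k=f[(f[:,0]>=a)&(f[:,0]<a+8)]
        if len(k): print(a,len(k),np.percentile(k,[2,98],axis=0).round(1).tolist())
for n in ['wrist']:
    for r in manip.cut_out('middle_ring',n):
        p=(pts(c,r['region'])-o)@T; print(np.percentile(p,[2,98],axis=0).round(1).tolist())
for v in (275,285,295,305,315,325): print(v,[round(float(c['z_map'][v,u])) for u in range(215,430,8)])
d=cam('scene');m=np.zeros((480,640),bool);m[240:300,340:400]=1
p=(pts(d,m)-o)@T
f=p[(p[:,0]<-2)&(p[:,0]>-40)&(abs(p[:,2])<40)&(abs(p[:,1])<60)];print('scene',len(f));
for a in range(-40,20,6):
    k=f[(f[:,0]>=a)&(f[:,0]<a+6)]
    if len(k): print(a,len(k),np.percentile(k,[2,98],axis=0).round(1).tolist())
E
```

```text
[522.11129164 303.14390969  27.0223478 ]
L 5221 2360
-60 370 [[-59.9, -34.6, -10.5], [-52.2, -22.9, 1.1]]
-52 346 [[-51.9, -34.6, -10.4], [-44.2, -22.8, 5.8]]
-44 314 [[-43.8, -34.6, -10.4], [-36.2, -22.9, 6.4]]
-36 265 [[-35.8, -34.4, -10.3], [-28.1, -22.9, 7.0]]
-28 198 [[-27.8, -33.3, -10.4], [-20.2, -22.9, 6.4]]
-20 41 [[-19.9, -27.0, -10.3], [-16.8, -22.9, 6.8]]
-4 360 [[1.3, -30.6, -8.0], [3.9, -22.5, 18.1]]
4 154 [[4.1, -59.0, -7.1], [12.0, -23.4, 19.5]]
12 1193 [[12.1, -59.4, -4.5], [14.1, -33.9, 21.0]]
R 4485 2367
-60 375 [[-59.8, 22.9, -10.5], [-52.2, 34.8, 1.5]]
-52 357 [[-51.9, 23.0, -10.3], [-44.1, 34.7, 5.4]]
-44 296 [[-43.7, 23.0, -10.4], [-36.2, 34.6, 6.8]]
-36 277 [[-35.9, 23.0, -10.3], [-28.2, 34.5, 6.6]]
-28 197 [[-27.9, 23.0, -10.3], [-20.3, 33.5, 6.7]]
-20 39 [[-20.0, 23.0, -10.1], [-17.0, 27.2, 6.2]]
-4 215 [[1.3, 24.2, -8.0], [4.0, 30.8, 15.2]]
4 163 [[4.1, 25.9, -6.8], [12.0, 59.0, 22.5]]
12 1309 [[12.1, 33.5, -4.4], [14.1, 59.5, 24.0]]
[[15.5, -182.5, -24.3], [24.1, -125.8, 33.8]]
[[1.4, -27.0, -30.9], [7.6, 26.8, 27.2]]
[[11.4, -186.4, 109.3], [13.8, -165.5,
[... 403 characters left out ...]
 175, 226, 227, 227, 226]
305 [244, 228, 227, 164, 165, 165, 172, 216, 218, 216, 219, 220, 223, 224, 221, 218, 218, 217, 218, 177, 165, 166, 166, 228, 228, 228, 228]
315 [246, 246, 157, 157, 156, 0, 172, 221, 220, 220, 218, 219, 219, 219, 220, 219, 219, 219, 230, 175, 160, 158, 158, 157, 230, 230, 230]
325 [249, 148, 148, 149, 149, 151, 172, 232, 232, 222, 222, 222, 221, 220, 220, 222, 221, 232, 231, 176, 152, 148, 149, 148, 149, 232, 232]
scene 127
-40 46 [[-39.8, -29.2, -8.2], [-34.0, 37.6, 8.9]]
-34 46 [[-33.8, -28.9, -9.4], [-28.1, 37.3, 9.0]]
-28 21 [[-27.7, -27.2, -2.6], [-22.8, 35.0, 9.3]]
-22 12 [[-21.9, -26.6, -4.3], [-18.2, 18.0, 8.2]]
-4 2 [[-2.6, -20.2, 3.7], [-2.0, -19.1, 11.0]]
```

Depth from both cameras puts the physical fingertips 17 mm behind the reported TCP, not 11 mm ahead. The tips were therefore about 20 mm above the ring. I'll check whether that changes with the opening.

```bash
cat >> h.py <<'E'
def tips():
    s=manip.read_state();T=rot(s['eef_rot']);o=s['eef_pos'];c=cam('wrist')
    p=(pts(c)-o)@T;g=s['finger_gap']/2
    for sg in (-1,1):
        f=p[(p[:,1]*sg>g-3)&(p[:,1]*sg<g+14)&(abs(p[:,2])<11)&(p[:,0]>-70)&(p[:,0]<60)]
        h=np.histogram(f[:,0],bins=np.arange(-40,60,4));print(sg,dict(zip(h[1].astype(int).tolist(),h[0].tolist())))
    return c,s,T,o
E
python3 -m handwheel '[[[0,0,0],0],[[0,0,0],0],[[0,0,0],0],[[0,0,0],0],[[0,0,0],0],[[0,0,0],0],[[0,0,0],0],[[0,0,0],0],[[0,0,0],0],[[0,0,0],0]]' 45 20
python3 - <<'E'
from h import *
tips()
E
```

```text
clock: 10.4
eef_pos: [522.1, 303.2, 27.1]
eef_rot: [0.989, 1.571, 0.56]
wrist_force: [0.2, 0.3, -0.3]
finger_gap: 77.7
-1 {-40: 171, -36: 168, -32: 166, -28: 136, -24: 108, -20: 58, -16: 0, -12: 0, -8: 0, -4: 0, 0: 0, 4: 0, 8: 84, 12: 805, 16: 0, 20: 0, 24: 0, 28: 0, 32: 0, 36: 0, 40: 0, 44: 0, 48: 0, 52: 0}
1 {-40: 176, -36: 170, -32: 155, -28: 146, -24: 110, -20: 53, -16: 0, -12: 0, -8: 0, -4: 0, 0: 0, 4: 0, 8: 84, 12: 816, 16: 0, 20: 0, 24: 0, 28: 0, 32: 0, 36: 0, 40: 0, 44: 0, 48: 0, 52: 0}
```

The tip is at -16.5 whatever the opening. I'll go down 26 mm more, which puts the tips at about 17.5, and grip.

```bash
python3 -m handwheel '[[[9,0,0],0],[[8,0,0],0],[[5,0,0],0],[[2,0,0],0],[[2,0,0],0],[[0,0,0],0],[[0,0,0],0],[[0,0,0],0],[[0,0,0],0],[[0,0,0],0]]' - 15
python3 -m handwheel '[[[0,0,0],0],[[0,0,0],0],[[0,0,0],0],[[0,0,0],0],[[0,0,0],0],[[0,0,0],0],[[0,0,0],0],[[0,0,0],0],[[0,0,0],0],[[0,0,0],0]]' 130 15
```

```text
clock: 11.7
eef_pos: [522.1, 303.2, 1.1]
eef_rot: [0.645, 1.571, 0.216]
wrist_force: [1.2, -0.2, -0.6]
finger_gap: 77.3
clock: 12.95
eef_pos: [522.1, 303.2, 1.0]
eef_rot: [-0.833, 1.571, -1.262]
wrist_force: [0.2, 0.0, 0.5]
finger_gap: 63.5
```

Gripped at 63.5 mm. I'll lift and carry it past the stand so that the wrist camera looks down on the stand.

```bash
python3 -m handwheel '[[[-30,0,0],0],[[-40,0,0],0],[[-39,-15,15],0],[[0,-32,40],0],[[0,-35,45],0],[[0,-35,45],0],[[0,-32,40],0],[[0,-29,37],0],[[0,0,0],0],[[0,0,0],0]]' - 15
python3 - <<'E'
from h import *
c,s,T,o=tips();save(c,'w4.png');print(o,T.round(3).tolist(),s['finger_gap'])
for t in ['base_ring','stand','grip','stand_button','middle_ring']:
    for r in manip.cut_out(t,'wrist'):
        p=pts(c,r['region']);print(t,round(r['confidence'],2),np.round(r['centre']),len(p),np.median(p,0).round(1),np.percentile(p,[1,99],axis=0).round(1).tolist())
p=pts(c);q=p[(np.hypot(p[:,0]-600,p[:,1]-71)<25)]
for a in range(28,80,6):
    k=q[(q[:,2]>=a)&(q[:,2]<a+6)]
    if len(k):print(a,len(k),k.mean(0).round(1),np.percentile(k,[2,98],axis=0).round(1).tolist())
E
```

```text
clock: 14.2
eef_pos: [649.7, 49.4, 109.8]
eef_rot: [-3.054, 1.57, 2.801]
wrist_force: [1.1, 0.1, -0.4]
finger_gap: 63.5
-1 {-40: 164, -36: 152, -32: 148, -28: 127, -24: 260, -20: 38, -16: 0, -12: 0, -8: 0, -4: 0, 0: 0, 4: 0, 8: 0, 12: 0, 16: 0, 20: 0, 24: 0, 28: 0, 32: 0, 36: 0, 40: 0, 44: 0, 48: 0, 52: 0}
1 {-40: 167, -36: 152, -32: 146, -28: 138, -24: 275, -20: 32, -16: 0, -12: 0, -8: 0, -4: 0, 0: 0, 4: 0, 8: 0, 12: 0, 16: 0, 20: 0, 24: 0, 28: 0, 32: 0, 36: 0, 40: 0, 44: 0, 48: 0, 52: 0}
[649.68522084  49.43299568 109.82471118] [[-0.001, 0.416, 0.909], [0.0, 0.909, -0.416], [-1.0, -0.0, -0.001]] 63.51588296557245
base_ring 0.64 [304. 144.] 8385 [599.4  68.6  24. ] [[561.8, 28.3, 14.7], [640.8, 107.1, 25.9]]
stand 0.77 [317. 156.] 15483 [593.4  78.   14.2] [[539.0, 10.1, 1.3], [660.4, 133.1, 72.0]]
grip 0.7 [315. 176.] 682 [599.9  71.6  70.1] [[593.1, 59.6, 14.6], [609.7, 80.1, 73.2]]
stand_button 0.65 [326. 171.] 87 [601.7  78.3  63.5] [[597.3, 76.6, 61.6], [606.1, 80.3, 64.8]]
middle_ring 0.74 [303. 275.] 10139 [647.1  50.5 132.7] [[618.5, 18.6, 0.5], [701.4, 79.9, 134.4]]
middle_ring 0.55 [562.  15.] 3390 [582.7 263.4  13.6] [[560.6, 246.7, 1.8], [594.6, 307.4, 15.6]]
28 14 [594.1  75.9  30.4] [[591.5, 68.3, 28.4], [601.4, 81.3, 32.8]]
34 13 [593.6  75.7  37.9] [[591.5, 69.5, 35.9], [599.0, 80.9, 39.6]]
40 138 [595.6  73.7  43.1] [[591.7, 64.4, 40.7], [610.0, 80.9, 45.6]]
46 16 [595.3  73.2  48.2] [[594.1, 67.0, 46.1], [597.3, 76.6, 51.9]]
52 17 [595.5  73.1  55.5] [[594.1, 65.6, 53.3], [598.5, 79.8, 57.3]]
58 101 [600.9  77.4  62.6] [[594.1, 67.9, 58.8], [606.8, 80.4, 64.0]]
64 136 [600.1  71.7  67.8] [[594.2, 62.8, 64.1], [607.6, 79.2, 70.0]]
70 350 [600.8  69.6  71.5] [[595.4, 63.9, 70.1], [606.1, 75.2, 73.2]]
```

View pics/w4.png

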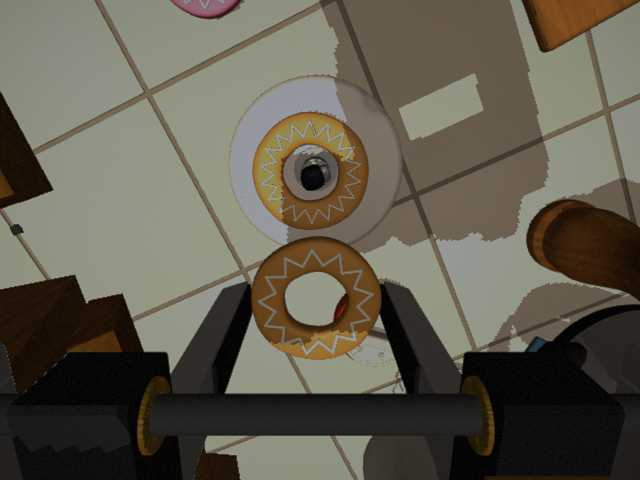

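The wrist picture shows the ring held flat at (316,298). The stand is at (316,160), with its grip at (315,176) and the grey button towards world +y. I'll fit the held ring's centre and the foot's circle.

```bash
cat >> h.py <<'E'
def circ(xy,r=None):
    from scipy.optimize import least_squares
    return least_squares(lambda a:np.hypot(xy[:,0]-a[0],xy[:,1]-a[1])-(r or a[2]),[*xy.mean(0),30],loss='soft_l1').x
def edge(xy,c):  # outermost per angle
    a=np.degrees(np.arctan2(xy[:,1]-c[1],xy[:,0]-c[0]))//5;d=np.hypot(*(xy-c).T)
    return np.array([xy[a==k][d[a==k].argmax()] for k in np.unique(a)])
E
python3 - <<'E'
from h import *
c=cam('wrist');s=manip.read_state();T=rot(s['eef_rot']);o=s['eef_pos'];p=pts(c)
t=(p-o)@T
q=p[(abs(p[:,2]-132)<3)&(abs(t[:,1])<31)&(abs(t[:,2])<36)]
e=edge(q[:,:2],o[:2]);r=circ(e,32);print('held',r,circ(e),((np.r_[r[:2],132]-o)@T).round(1),o)
f=q-q.mean(0);print('normal',np.linalg.svd(f,full_matrices=0)[2][2])
q=p[(abs(p[:,2]-14)<3)&(np.hypot(p[:,0]-600,p[:,1]-71)<75)]
e=edge(q[:,:2],[600,71]);print('foot',circ(e,65),circ(e))
q=p[(abs(p[:,2]-24)<3)&(np.hypot(p[:,0]-600,p[:,1]-68)<50)]
e=edge(q[:,:2],[600,68]);print('base',circ(e,42),circ(e))
E
```

```text
held [649.18820289  49.95456887  30.        ] [649.17058854  49.97268075  31.69147391] [-21.8   0.1  -0.8] [649.89149552  49.54834401 110.18959738]
normal [-0.00492315  0.00225346  0.99998534]
foot [601.02429901  71.58448566  30.        ] [600.86341027  71.66204573  64.22399061]
base [601.79769492  67.4286155   30.        ] [601.76900616  67.43552719  41.56993078]
```

```bash
python3 -m handwheel '[[[0,-0.5,-20],0],[[0,0,-25],0],[[0,0,-8],0],[[20,0,0],0],[[25,0,0],0],[[25,0,0],0],[[15,0,0],0],[[8,0,0],0],[[4,0,0],0],[[0,0,0],0]]' - 15
python3 -m handwheel '[[[0,0,0],0],[[0,0,0],0],[[0,0,0],0],[[0,0,0],0],[[0,0,0],0],[[0,0,0],0],[[0,0,0],0],[[-20,0,0],0],[[-30,0,0],0],[[-40,0,-20],0]]' 30 15
python3 - <<'E'
from h import *
c=cam('wrist');s=manip.read_state();print(s['eef_pos']);p=pts(c)
for z,r,n in((34,32,'mid'),(24,42,'base'),(14,65,'foot')):
    q=p[(abs(p[:,2]-z)<3)&(np.hypot(p[:,0]-600.7,p[:,1]-71)<r+8)]
    if len(q)>50:
        e=edge(q[:,:2],[600.7,71]);f=q-q.mean(0);print(n,len(q),circ(e,r)[:2],np.median(q[:,2]),np.linalg.svd(f,full_matrices=0)[2][2].round(3))
save(c,'w5.png')
E
```

```text
clock: 15.8
eef_pos: [601.9, 70.6, 13.4]
eef_rot: [0.517, 1.57, 0.088]
wrist_force: [-0.3, 0.2, -0.5]
finger_gap: 63.5
clock: 17.05
eef_pos: [583.5, 78.6, 104.8]
eef_rot: [0.163, 1.571, -0.267]
wrist_force: [-0.2, 0.4, 0.2]
finger_gap: 83.3
[583.81848488  79.93684889 110.70777418]
mid 4102 [601.56644138  70.71814169] 34.042991425546006 [-0.004  0.003  1.   ]
base 3355 [601.60371042  67.43108452] 23.928281242675894 [-0.001  0.006  1.   ]
foot 11567 [600.99704141  71.54950654] 14.224268599281174 [-0.003  0.001  1.   ]
```

The middle ring lies flat at (601.6,70.7) with its top at 34, about 1 mm off the axis. The top ring is next.

```bash
python3 -m handwheel '[[[0,6.4,-12.8],0],[[0,16,-35],0],[[0,18,-40],0],[[0,18,-40],0],[[0,18,-40],0],[[0,18,-40],0],[[0,18,-40],0],[[0,0,0],0],[[0,0,0],0],[[0,0,0],0]]' 35 15
python3 - <<'E'
from h import *
c=cam('wrist');s=manip.read_state();o=s['eef_pos'];T=rot(s['eef_rot']);p=pts(c)
q=p[(abs(p[:,2]-24)<3)&(np.hypot(p[:,0]-405,p[:,1]-285)<35)]
e=edge(q[:,:2],[405,285]);r=circ(e,25.5);print(o,T.round(3).tolist(),len(q),r,circ(e),((np.r_[r[:2],24]-o)@T).round(1),s['finger_gap'])
E
```

```text
clock: 18.35
eef_pos: [405.2, 283.4, 102.9]
eef_rot: [-1.984, 1.57, -2.414]
wrist_force: [0.1, -0.0, 0.2]
finger_gap: 81.0
[405.23477085 283.43535566 102.87457328] [[-0.0, 0.417, 0.909], [-0.0, 0.909, -0.417], [-1.0, -0.0, -0.0]] 2334 [404.74788932 284.98729897  30.        ] [404.752241   284.98023486  25.13710647] [78.9  1.2 -1.1] 81.1952682804994
```

Down 102 mm to TCP z = 1, as for the first ring.

```bash
python3 -m handwheel '[[[20,1.2,-1.1],0],[[30,0,0],0],[[25,0,0],0],[[15,0,0],0],[[8,0,0],0],[[4,0,0],0],[[0,0,0],0],[[0,0,0],0],[[0,0,0],0],[[0,0,0],0]]' 150 15
```

```text
clock: 19.65
eef_pos: [404.8, 285.4, 6.1]
eef_rot: [0.144, 1.57, -0.285]
wrist_force: [-29.6, -21.8, 76.6]
finger_gap: 39.3
```

That was my mistake: the close command took effect at the start of the call, so the closed fingers are pressing on the ring. I'll back off right away.

```bash
python3 -m handwheel '[[[-20,0,0],0],[[-30,0,0],0],[[-30,0,0],0],[[-22,0,0],0],[[0,0,0],0],[[0,0,0],0],[[0,0,0],0],[[0,0,0],0],[[0,0,0],0],[[0,0,0],0]]' 35 15
python3 - <<'E'
from h import *
c=cam('wrist');s=manip.read_state();o=s['eef_pos'];T=rot(s['eef_rot']);p=pts(c);save(c,'w6.png')
q=p[(abs(p[:,2]-24)<3)&(np.hypot(p[:,0]-405,p[:,1]-285)<35)]
e=edge(q[:,:2],[405,285]);r=circ(e,25.5);print(o,len(q),r,circ(e),((np.r_[r[:2],24]-o)@T).round(1),s['finger_gap'],s['wrist_force'],s['joints'].round(3),np.linalg.svd(q-q.mean(0),full_matrices=0)[2][2])
for r in manip.cut_out('top_ring','wrist'):
    a=pts(c,r['region']);print(r['confidence'],r['centre'],np.median(a,0).round(1),np.percentile(a,[2,98],axis=0).round(1).tolist())
E
```

```text
clock: 20.9
eef_pos: [404.2, 285.7, 102.9]
eef_rot: [-2.065, 1.571, -2.494]
wrist_force: [-0.2, 0.4, -0.2]
finger_gap: 81.2
[404.26214808 285.64730926 102.96816394] 2322 [405.16573381 285.02070624  30.        ] [405.13267937 285.03199639  25.15177113] [79.  -0.2  1.1] 81.04525637506772 [ 0.18974827 -0.03421677  0.52972611] [ 0.541  0.27   1.771 -0.     1.101 -0.601] [-2.82483005e-03  1.48768511e-04  9.99995999e-01]
0.93 [305.4, 258.5] [404.1 285.8  23.9] [[381.1, 262.1, 17.6], [427.4, 308.4, 25.6]]
```

View pics/w6.png

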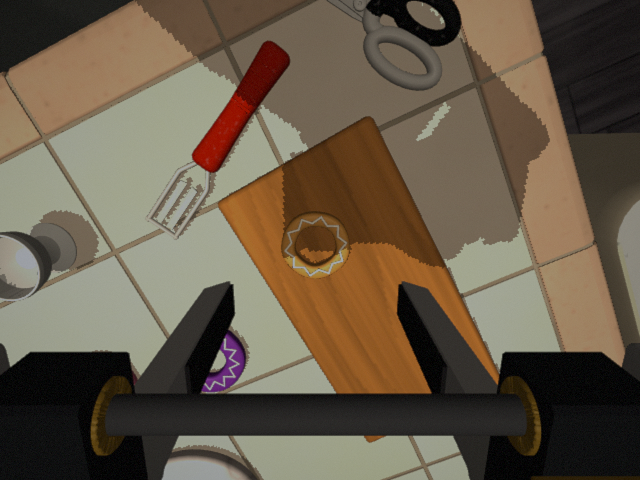

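The ring at (316,245) lies undisturbed, and the wrist force stayed below its limit. I'll go down again with the jaws open.

```bash
python3 -m handwheel '[[[20,0,1],0],[[30,0,0],0],[[25,0,0],0],[[15,0,0],0],[[8,0,0],0],[[4,0,0],0],[[0,0,0],0],[[0,0,0],0],[[0,0,0],0],[[0,0,0],0]]' 35 15
python3 -m handwheel '[[[0,0,0],0],[[0,0,0],0],[[0,0,0],0],[[0,0,0],0],[[0,0,0],0],[[0,0,0],0],[[0,0,0],0],[[0,0,0],0],[[0,0,0],0],[[0,0,0],0]]' 150 15
```

```text
clock: 22.25
eef_pos: [405.2, 285.3, 1.2]
eef_rot: [0.939, 1.571, 0.51]
wrist_force: [0.2, 0.0, -0.1]
finger_gap: 81.1
clock: 23.5
eef_pos: [405.2, 285.2, 1.0]
eef_rot: [-0.204, 1.571, -0.633]
wrist_force: [0.6, 0.7, -0.1]
finger_gap: 50.9
```

```bash
python3 -m handwheel '[[[-25,0,0],0],[[-40,0,0],0],[[-35,-8,17.2],0],[[0,-19,45],0],[[0,-22,52],0],[[0,-22,52],0],[[0,-22,52],0],[[0,-19.8,49],0],[[0,0,0],0],[[0,0,0],0]]' - 15
python3 - <<'E'
from h import *
c=cam('wrist');s=manip.read_state();T=rot(s['eef_rot']);o=s['eef_pos'];p=pts(c)
t=(p-o)@T
q=p[(abs(t[:,0]+22)<3)&(abs(t[:,1])<24.5)&(abs(t[:,2])<30)]
e=edge(q[:,:2],o[:2]);r=circ(e,25.5);print('held',r,circ(e),np.median(q[:,2]),o,s['finger_gap'],np.linalg.svd(q-q.mean(0),full_matrices=0)[2][2])
q=p[(abs(p[:,2]-14)<3)&(np.hypot(p[:,0]-600,p[:,1]-71)<75)]
e=edge(q[:,:2],[600,71]);print('foot',circ(e,65),circ(e))
E
```

```text
clock: 24.75
eef_pos: [600.8, 71.9, 100.7]
eef_rot: [-2.819, 1.57, 3.036]
wrist_force: [0.9, 0.4, -0.8]
finger_gap: 51.0
held [600.67348353  72.04198282  30.        ] [600.66392444  72.06458808  25.11782828] 123.59401450186772 [600.69654925  72.27748491 100.91999561] 50.98402800269909 [-0.0039456   0.00228461  0.99998961]
foot [600.99097472  71.65634558  30.        ] [600.60801977  71.82048118  64.13200164]
```

```bash
python3 -m handwheel '[[[20,0,0],0],[[25,0,0],0],[[18,0,0],0],[[9,0,0],0],[[5,0,0],0],[[1.6,0,0],0],[[0,0,0],0],[[0,0,0],0],[[0,0,0],0],[[0,0,0],0]]' - 15
python3 -m handwheel '[[[0,0,0],0],[[0,0,0],0],[[0,0,0],0],[[0,0,0],0],[[0,0,0],0],[[0,0,0],0],[[0,0,0],0],[[-20,0,0],0],[[-30,0,0],0],[[-35,0,30],0]]' 60 15
python3 - <<'E'
from h import *
import time
c=cam('wrist');s=manip.read_state();print(s['eef_pos'],s['finger_gap']);p=pts(c)
for z,r,n in((44,25.5,'top'),(34,32,'mid'),(24,42,'base'),(14,65,'foot')):
    q=p[(abs(p[:,2]-z)<3)&(np.hypot(p[:,0]-600.7,p[:,1]-71)<r+8)]
    if z==44:q=q[np.hypot(q[:,0]-600.7,q[:,1]-71)>13]
    if len(q)>50:
        e=edge(q[:,:2],[600.7,71]);f=q-q.mean(0);print(n,len(q),circ(e,r)[:2],np.median(q[:,2]),np.linalg.svd(f,full_matrices=0)[2][2].round(3))
q=p[np.hypot(p[:,0]-600.7,p[:,1]-71.5)<12]
for a in range(46,76,5):
    k=q[(q[:,2]>=a)&(q[:,2]<a+5)]
    if len(k):print(a,len(k),k.mean(0).round(1),np.percentile(k,[2,98],axis=0).round(1).tolist(),cv2.minAreaRect(k[:,:2].astype(np.float32)))
for r in manip.cut_out('stand_button','wrist'):
    a=pts(c,r['region']);a=a[a[:,2]>55];print('btn',r['confidence'],r['centre'],a.mean(0).round(1),cv2.minAreaRect(a[:,:2].astype(np.float32)))
for r in manip.cut_out('grip','wrist'):
    a=pts(c,r['region']);a=a[a[:,2]>60];print('grip',r['confidence'],r['centre'],a.mean(0).round(1),cv2.minAreaRect(a[:,:2].astype(np.float32)))
save(c,'w7.png',(210,120,430,320),3.5)
E
```

```text
clock: 26.05
eef_pos: [601.3, 71.6, 22.6]
eef_rot: [0.448, 1.571, 0.02]
wrist_force: [-0.2, -0.1, -1.3]
finger_gap: 50.8
clock: 27.3
eef_pos: [628.2, 59.7, 109.9]
eef_rot: [1.26, 1.571, 0.832]
wrist_force: [0.9, 0.3, 0.5]
finger_gap: 71.9
[633.02980213  57.69711742 115.53378576] 71.5587941821331
top 2744 [601.47184642  71.53602653] 43.97424937693623 [-0.002  0.001  1.   ]
mid 2005 [601.60670734  70.74618476] 33.82694488845806 [0.001 0.003 1.   ]
base 3755 [601.77777809  67.41800589] 23.88604526485824 [-0.001  0.005  1.   ]
foot 12882 [601.15506498  71.46286624] 14.171249466009982 [-0.002  0.     1.   ]
46 21 [594.9  73.3  47.5] [[592.9, 69.1, 46.0], [597.2, 76.3, 50.6]] ((594.4420166015625, 73.2847671508789), (8.036531448364258, 2.864877462387085), 66.12101745605469)
51 33 [595.8  72.3  53.5] [[594.0, 65.0, 51.2], [603.3, 80.3, 55.9]] ((597.4478759765625, 73.84243774414062), (18.389522552490234, 5.80348014831543), 58.32154846191406)
56 39 [596.   74.1  58.7] [[594.1, 65.3, 56.0], [601.0, 80.6, 60.8]] ((597.1805419921875, 73.82296752929688), (17.983219146728516, 5.535037517547607), 59.8419189453125)
61 128 [600.2  76.8  63.4] [[594.1, 67.0, 61.5], [606.3, 80.4, 65.7]] ((598.452392578125, 74.39437866210938), (17.9046630859375, 9.325601577758789), 41.10297393798828)
66 199 [599.7  70.4  69.6] [[594.2, 62.9, 66.5], [607.1, 76.3, 71.0]] ((600.989990234375, 69.56562042236328), (13.94536304473877, 13.67234992980957), 82.68462371826172)
71 229 [600.6  69.5  72. ] [[595.7, 64.3, 71.0], [605.6, 74.7, 73.5]] ((600.8140869140625, 69.4467544555664), (11.474862098693848, 11.12395191192627), 82.6612548828125)
btn 0.7 [324.5, 213.7] [601.3  78.5  62.8] ((602.0118408203125, 78.45634460449219), (4.09957218170166, 10.048266410827637), 85.32414245605469)
grip 0.66 [313.9, 213.1] [599.9  72.   69. ] ((600.6048583984375, 72.05786895751953), (17.04257583618164, 12.499181747436523), 83.3456802368164)
```

View pics/w7.png

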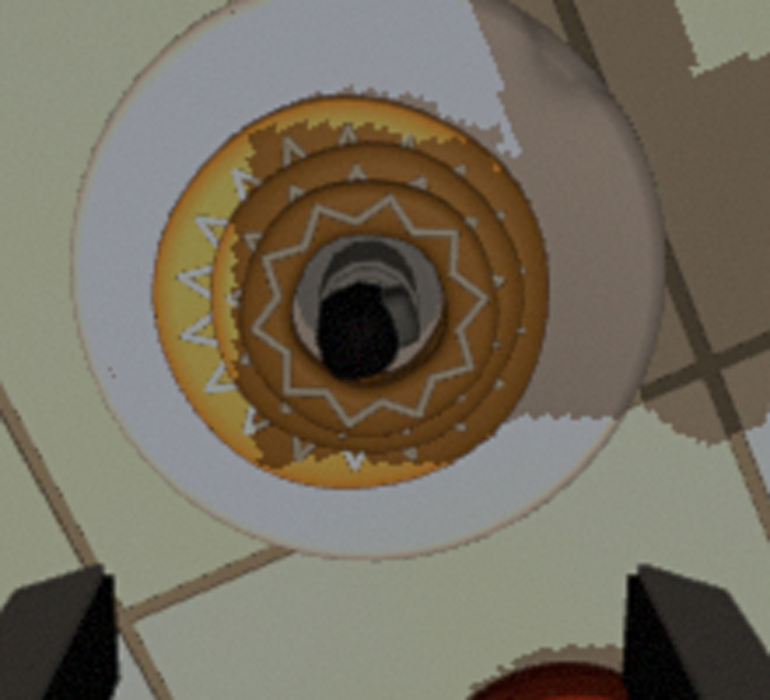

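All three rings are concentric and flat, with tops at 24, 34 and 44, and the button faces about 84° in the world frame. I'll go above the post, turn the jaws by +0.325 rad about world z and part-close to about 39 mm.

```bash
python3 -m handwheel '[[[0,-0.3,-15.2],0],[[0,0,-15],0],[[0,0,0],-0.08],[[0,0,0],-0.085],[[0,0,0],-0.08],[[0,0,0],-0.08],[[0,0,0],0],[[0,0,0],0],[[0,0,0],0],[[0,0,0],0]]' 150 40
python3 - <<'E'
from h import *
s=manip.read_state();T=rot(s['eef_rot']);o=s['eef_pos'];print(o,T.round(3).tolist(),s['finger_gap'])
print('shift',T.T@(np.array([600.8,71.5,30.5])-o))
E
```

```text
clock: 28.7
eef_pos: [600.9, 71.4, 107.4]
eef_rot: [-3.024, 1.571, -3.129]
wrist_force: [0.2, 0.5, -0.7]
finger_gap: 38.9
[600.92995958  71.39487282 107.39367301] [[-0.0, 0.104, 0.995], [-0.0, 0.995, -0.104], [-1.0, -0.0, -0.0]] 38.86333303103619
shift [76.89368845  0.09214634 -0.13067403]
```

```bash
python3 -m handwheel '[[[20,0,0],0],[[25,0,0],0],[[17,0,0],0],[[9,0,0],0],[[4,0,0],0],[[1.9,0,0],0],[[0,0,0],0],[[0,0,0],0],[[0,0,0],0],[[0,0,0],0]]' 150 40
python3 -m handwheel '[[[0,0,0],0],[[0,0,0],0],[[0,0,0],0],[[0,0,0],0],[[0,0,0],0],[[0,0,0],0],[[0,0,0],0],[[0,0,0],0],[[0,0,0],0],[[0,0,0],0]]' 255 40
```

```text
clock: 29.95
eef_pos: [601.0, 71.4, 30.7]
eef_rot: [0.191, 1.571, 0.087]
wrist_force: [0.7, -0.2, 0.1]
finger_gap: 38.7
clock: 31.2
eef_pos: [601.0, 71.2, 30.6]
eef_rot: [-1.233, 1.571, -1.337]
wrist_force: [0.3, -5.1, 1.6]
finger_gap: 13.5
```

The gap of 13.5 mm means the button is fully pressed. I'll draw the post out slowly by 52 mm.

```bash
python3 -m handwheel '[[[-1,0,0],0],[[-2,0,0],0],[[-3,0,0],0],[[-3,0,0],0],[[-3,0,0],0],[[-3,0,0],0],[[-3,0,0],0],[[-3,0,0],0],[[-3,0,0],0],[[-3,0,0],0]]' 255 40
python3 -m handwheel '[[[-3,0,0],0],[[-3,0,0],0],[[-3,0,0],0],[[-3,0,0],0],[[-3,0,0],0],[[-3,0,0],0],[[-3,0,0],0],[[-2,0,0],0],[[-1,0,0],0],[[0,0,0],0]]' 255 40
python3 - <<'E'
from h import *
s=manip.read_state();print(s['wrist_force'],s['finger_gap'],s['eef_pos'])
c=cam('scene');m=np.zeros((480,640),bool)
p=pts(c);q=p[(abs(p[:,0]-600)<80)&(abs(p[:,1]-71)<80)]
for z in (14,34,44):
    k=q[(abs(q[:,2]-z-1.5)<2.5)];print(z,len(k),np.percentile(k,[2,98],axis=0).round(0).tolist() if len(k) else '')
a=c['pixels'][130:290,170:380,::-1];cv2.imwrite('pics/s8.png',cv2.resize(a,None,fx=3.5,fy=3.5,interpolation=cv2.INTER_CUBIC))
E
```

```text
clock: 32.45
eef_pos: [601.0, 71.3, 57.9]
eef_rot: [-0.075, 1.571, -0.179]
wrist_force: [-0.4, 0.1, -1.8]
finger_gap: 13.9
clock: 33.7
eef_pos: [601.1, 71.4, 81.7]
eef_rot: [0.075, 1.571, -0.028]
wrist_force: [-1.7, -1.1, -0.2]
finger_gap: 13.7
[-1.71895206 -1.12723295 -0.17408272] 13.705942233121322 [601.06628277  71.36970563  81.74566498]
14 964 [[543.0, 17.0, 13.0], [661.0, 136.0, 18.0]]
34 157 [[573.0, 51.0, 33.0], [633.0, 106.0, 38.0]]
44 195 [[579.0, 54.0, 43.0], [626.0, 100.0, 48.0]]
```

View pics/s8.png

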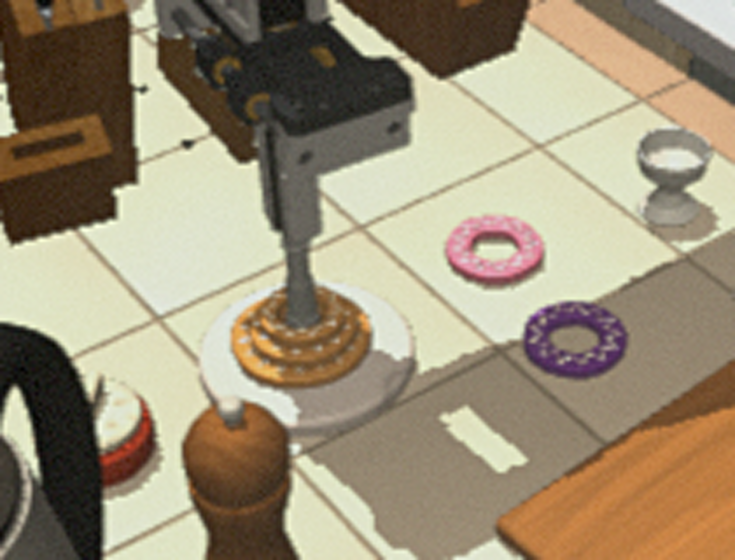

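The scene picture shows the cake intact and the foot still down, with the post drawn out by about 51 mm. I'll ease past the end stop, dwell there and check that the load comes on.

```bash
python3 -m handwheel '[[[-1,0,0],0],[[-1,0,0],0],[[-1,0,0],0],[[-1,0,0],0],[[-1,0,0],0],[[0,0,0],0],[[0,0,0],0],[[0,0,0],0],[[0,0,0],0],[[0,0,0],0]]' 255 40
```

```text
clock: 35.0
eef_pos: [601.0, 71.4, 86.5]
eef_rot: [0.904, 1.571, 0.8]
wrist_force: [-0.3, 0.0, -5.9]
finger_gap: 13.7
```

```bash
python3 -m handwheel '[[[-2,0,0],0],[[-4,0,0],0],[[-6,0,0],0],[[-6,0,0],0],[[-6,0,0],0],[[-6,0,0],0],[[-6,0,0],0],[[-6,0,0],0],[[-5,0,0],0],[[-4,0,0],0]]' 255 40
python3 -m handwheel '[[[-5,0,0],0],[[-6,0,0],0],[[-6,0,0],0],[[-6,0,0],0],[[-6,0,0],0],[[-6,0,0],0],[[-5,0,0],0],[[-4,0,0],0],[[-2,0,0],0],[[-1,0,0],0]]' 255 40
python3 -m handwheel '[[[0,0,0],0],[[0,0,0],0],[[0,0,0],0],[[0,0,0],0],[[0,0,0],0],[[0,0,0],0],[[0,0,0],0],[[0,0,0],0],[[0,0,0],0],[[0,0,0],0]]' 255 40
python3 - <<'E'
from h import *
s=manip.read_state();print(s['wrist_force'],s['finger_gap'],s['eef_pos'],abs(s['qd']).max())
c=cam('scene');p=pts(c);q=p[(np.hypot(p[:,0]-601,p[:,1]-71)<75)&(p[:,2]>60)]
h=np.histogram(q[:,2],bins=np.arange(70,190,4));print(dict(zip(h[1].tolist(),h[0].tolist())))
z0=h[1][h[0][:15].argmax()]+2
k=q[abs(q[:,2]-z0)<6];n=np.linalg.svd(k-np.median(k,0),full_matrices=0)[2][2];print('foot top',np.median(k,0),n)
a=c['pixels'][80:290,150:390,::-1];cv2.imwrite('pics/s9.png',cv2.resize(a,None,fx=2.8,fy=2.8,interpolation=cv2.INTER_CUBIC))
E
```

```text
clock: 36.25
eef_pos: [601.0, 71.4, 137.8]
eef_rot: [-0.138, 1.571, -0.241]
wrist_force: [-0.2, 0.1, -7.6]
finger_gap: 13.7
clock: 37.5
eef_pos: [601.0, 71.4, 184.6]
eef_rot: [-2.897, 1.571, -3.001]
wrist_force: [1.0, 0.3, -6.5]
finger_gap: 14.1
clock: 38.75
eef_pos: [601.0, 71.4, 184.5]
eef_rot: [-2.865, 1.571, -2.969]
wrist_force: [0.1, 0.3, -6.1]
finger_gap: 13.6
[ 0.09821529  0.27163344 -6.11714193] 13.571055749520246 [600.96783403  71.40170326 184.51930799] 0.0013200954845999653
{70: 0, 74: 0, 78: 0, 82: 0, 86: 0, 90: 0, 94: 0, 98: 0, 102: 10, 106: 78, 110: 116, 114: 869, 118: 316, 122: 122, 126: 232, 130: 60, 134: 163, 138: 67, 142: 109, 146: 171, 150: 16, 154: 17, 158: 15, 162: 17, 166: 17, 170: 19, 174: 14, 178: 15, 182: 13}
foot top [620.26094663 104.46465396 117.10081907] [0.00392681 0.01422549 0.9998911 ]
```

View pics/s9.png

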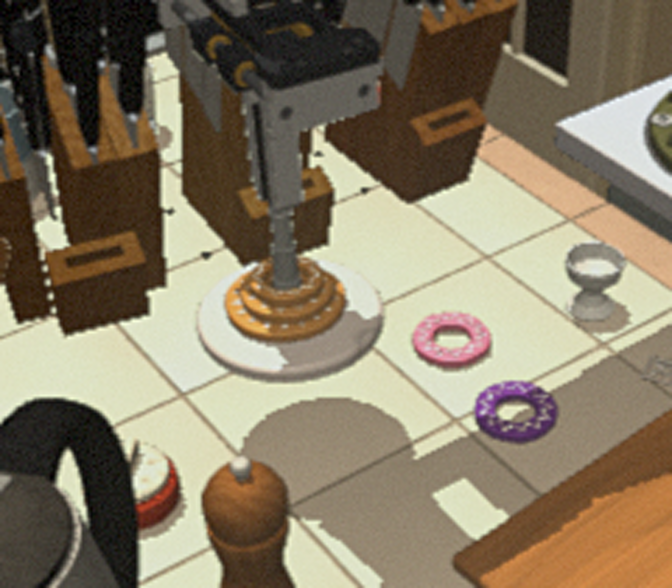

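The foot's underside is about 101 mm up and level. The grip rose 154 mm, so the post is out by about 52 mm.

```bash
python3 -c "
from cell import manip
print(manip.sign_off())"
```

```text
the job is handed in; nothing more can be done
None
```

The job is handed in, at about 39 s of the allowed 62 s. The robot is still holding the stand by its grip, with the post fully out and all three rings on it.

**What I did:** I placed the larger golden ring and then the smaller one over the post. I then pinched the grip along the button's direction, drew the post out slowly to its end stop and lifted the stand.

**Last checks:**

| Check | Result |
|---|---|
| Rings before the lift | flat, tops at 24, 34 and 44 mm; upper two within about 1 mm of the axis, big ring within about 4 mm |
| Foot after the lift | underside about 101 mm up, tilt about 0.015 rad |
| Post | out by about 52 mm, from the grip rising 154 mm and the foot about 101 mm |
| Finger gap | 13.6 mm, so the button is still fully pressed |
| Load on the wrist | about 6 N, arm at rest |
| Pepper mill and timer | never approached or touched; positions not re-measured at the end |

**What failed or disagreed:**
- **Fingertips:** they measured 17 mm behind the reported TCP, not 11 mm ahead as described. My first two attempts to grip the larger ring therefore closed on air above it, and I corrected the heights from then on.
- **Early closing:** I once closed the jaws too soon over the smaller ring and pressed on it with about 77 N upward (85 N in all) at the wrist. It stayed flat and in place, and the force was under the 120 N limit.
- **Load reading:** about 6 N is slightly less than the stand and cake should weigh.

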